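# Slide an instrument case over the sill of its parking bay

### The arm

A 6-joint arm with a two-finger parallel gripper is mounted at the origin on a cart in front of the work surface, level with it; the furniture and walls round the work are solid. World frame = base frame: x ahead of the robot, y to its left, z up, the work surface at z = 0. Lengths are in m, angles in degrees, forces in N, time in s.
With the tool pointing down it reaches from about 0.425 to 0.925 m from the base axis. Payload 12.5 kg.
Tool frame: the origin (TCP) lies on the centre line of the jaws, within the pads' length; the fingertips stand env.tip_reach ahead of it and the grasp point (between the pads) is the TCP (env.tip_reach is the distance from the TCP to the fingertips, in m); z points along the fingers, y is the line along which they close (so a half turn about z gives the same grasp; the last joint's range is limited). The gripper opens to 85 mm and grips with 20 to 120 N. Pads are 22 mm wide; open, the fingers measure 114 mm over their backs; the gripper's body (76 mm by 85 mm) begins 54 mm behind the grasp point. The pads swing forward as they close: fully open they stand 13 mm farther back than shut.
Start: joints at [58.923, 28.126, 89.318, -0, 62.55, -6.05], TCP at [0.264, 0.566, 0.25] pointing down, gripper open.
Joint ranges: [-177.58, 177.58], [-47.91, 125.51], [2.72, 160], [-65.01, 245.01], [3.68, 167.84], [-153.87, 153.87]. Speed limits (degrees/s): [127.2, 127.2, 159.86, 180, 180, 180].

### API

Orientations are given as a 3x3 rotation matrix whose columns are the frame's x, y, z axes.
In Python, from bench import env gives the robot as it stands.
- The arm moves only by the tool steer_hand, called after "Request:" in YAML: its name, and indented under it one key for each argument. Schema: {"type":"object","properties":{"segments":{"type":"array","items":{"type":"array","prefixItems":[{"type":"array","items":{"type":"number"},"minItems":3,"maxItems":3},{"type":"number"},{"type":"number"}],"minItems":3,"maxItems":3},"minItems":1,"maxItems":8},"clamp_n":{"type":"number"},"only":{"type":"string"},"quiet":{"type":"boolean"},"lines":{"type":"string"}},"required":["segments"],"additionalProperties":false}. segments is a list of rows, 1 to 8 of them, each written [[dx, dy, dz], turn, opening]: dx, dy, dz in shares of the most that a row can go, 1 being 62.5 mm, then a turn about the tool's z in shares of 60 degrees (1.0 is 60 degrees), then the finger opening in m; each row shifts and turns the commanded pose from where the row before left it, along the tool's axes as they then stand; what a row does not reach is not made up. A row lasts 1/8 s, in which the tool goes at most 0.0625 m and 10.7 degrees, less where a joint would pass 70% of its speed; a pose out of reach is approached as far as the arm can. The fingers move at their own pace and stop on an object; clamp_n is the grip in N (left out, the last holds). Time passes only in rows, so rows that do not move let the fingers close. The tool returns the time, the measured TCP pose, the force, the opening and the grip force at its end. only (a regular expression) keeps the lines of the reply that match it, lines (a string "A,B") keeps lines A to B, and quiet returns only ok. A shift or turn number past 1, either way, is cut back to 1. Input that does not fit is refused with a message, and nothing moves.
- env.sense(): the state, without advancing time (a new reading comes with each control period).
- env.capture(name): name is "scene" or "top"; returns a dict with "pixels" (384x512x3 uint8, blue, green, red), "z_map" (384x512 float32, m along the optical axis (not along the pixel's ray), 0 where there is no reading), "mtx" (3x3 intrinsics, pixels), "view" (4x4, takes a point from world to camera coordinates). Camera axes: x right, y down, z forward; pixel columns grow to the right and rows downward; lengths in m; the calibration is good to about 2 mm. A picture is of the moment at which its call begins.
- env.job_done(): hands the job in; it is judged then, once.
The state is a dict: "time_s": time; "joint_positions": joint angles; "dq": joint speeds; "tau": joint torques, N m; "position": TCP position; "eef_rot": TCP orientation; "ft_force": force on the tool from outside, world axes, zero at the start; "moment": the same for the moment, N m; "finger_gap": finger opening in m; "grip_force": force on a finger pad.
Only numpy, scipy, OpenCV 4.12 (cv2) and the standard library are available. Lean on these libraries where they do the work, as an engineer would, in place of code of your own. Each camera call takes 0.05 s, during which the arm holds its last target. There are 200 camera calls.

### The job

Park the long grey case in the aluminium bay, handle end first. Raise only its handle end and rest that over the bay's sill with the back end still on the bench, then slide the case in until it has dropped flat behind the sill; do not carry it over in the air. Leave the short grey case where it is.

Things in the scene. Friction and masses are not known exactly. Their poses are not given: they have to be found in the camera images.
- long_case: Loose grey case, slippery shell (friction 0.3), 120 (x) x 90 (y) x 42 mm high, 0.7 kg. Origin: centre of underside; x to the handle end, which goes in first. Handle: fixed round steel bar along y, 8 mm thick, 64 long, centre at x=+48, z=70 mm, 24 mm clear of the lid. Gripped lightly (20 N) it turns in the fingers, so the back end stays down when lifted. Flat back face at x=-60 mm.
- long_case_rear (a point): Middle of the lower back edge of the long case (x = -60, y = 0, z = 0 mm in its frame).
- bay: Fixed aluminium bay. Origin on the bench under the middle of the sill's outer face; x points in. Sill 10 mm high, x=0 to 8 mm; behind it a floor 4 mm high to x=142 mm, then an end wall. Walls 24 mm high, 108 mm clear width, flaring before the sill to 126 mm at x=-17 mm. Seated case: centre at x=68 to 82 mm, 9 mm play each side; as it tips in over the sill its back edge rises to about 17 mm.
- short_case: Look-alike of the same grey plastic, only 75 (x) x 90 (y) x 42 mm high, with the same bar across the middle of its lid; not to be moved. Origin at the centre of its underside.

How it is judged:
By the outcome, as a careful person would: the job done as asked, in the order asked, and still so for the second after the job is handed in, with the robot touching nothing.
It also fails if it takes over 51 s, if anything falls off the work surface, if the arm or the gripper's body presses on something with over 40 N, if the wrist force passes 120 N, or if a joint passes its speed limit or range.

## Working session

There is one attempt and no reset: what is moved stays moved. The work goes in short steps, Python scripts to look and compute and a tool call to move; the robot and the scene stay as the last step left them, time stands still between calls to the robot, and variables do not carry over. Pictures are saved under pics/ and viewed, at most 10 in all, crops included, and the job is handed in when it is done.

```bash
ls; mkdir -p pics; python3 - <<'E'
from bench import env
import cv2,numpy as np
s=env.sense();print({k:np.round(v,3).tolist() for k,v in s.items()},env.tip_reach)
for n in("scene","top"):
    c=env.capture(n);np.savez(f"pics/{n}0.npz",**c);cv2.imwrite(f"pics/{n}0.png",c["pixels"])
a=[cv2.imread(f"pics/{n}0.png") for n in("scene","top")]
E
```

```text
bench.py
pics
{'time_s': 0.0, 'joint_positions': [58.923, 28.163, 89.352, -0.002, 62.549, -6.049], 'dq': [0.036, -0.087, -0.03, 0.059, -0.087, 0.075], 'tau': [0.001, -61.843, -26.161, -0.0, 0.004, 0.0], 'position': [0.264, 0.566, 0.25], 'eef_rot': [[-0.906, 0.423, -0.001], [0.423, 0.906, -0.001], [0.0, -0.001, -1.0]], 'ft_force': [-0.767, -0.092, -0.207], 'moment': [0.052, 0.031, 0.002], 'grip_force': 0.0, 'finger_gap': 0.085} 0.019
```

View pics/top0.png

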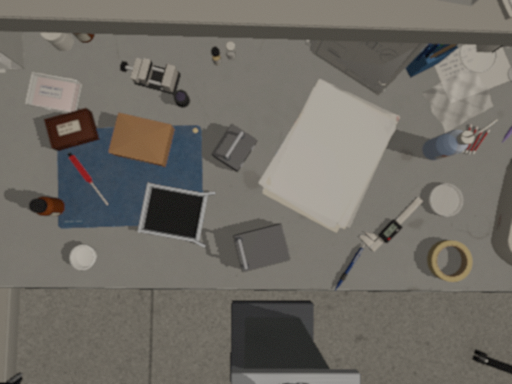

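View pics/scene0.png

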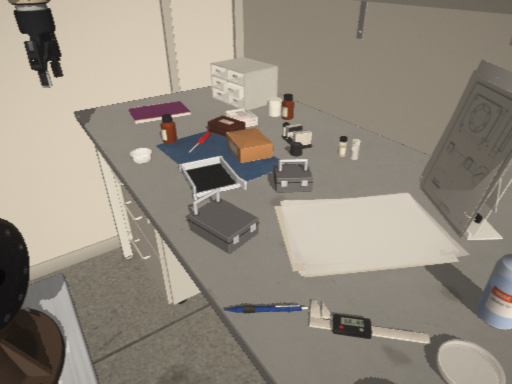

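The top view shows the long case at about (262,247) with its bar at the left end (241,252). The bay is at (173,213), its flared mouth facing right at about (205,220). The short case is at (233,148). In the scene view they appear at (223,222), (212,177) and (293,178). Next I'll measure them.

```bash
cat > h.py <<'E'
import numpy as np,cv2
def cloud(c):
    z=c["z_map"];K=c["mtx"];v,u=np.indices(z.shape)
    p=np.stack([(u-K[0,2])/K[0,0]*z,(v-K[1,2])/K[1,1]*z,z],-1).astype(float)
    V=c["view"];w=(p-V[:3,3])@V[:3,:3]; w[z==0]=np.nan
    return w
def ray(c,u,v,h):
    K=c["mtx"];V=c["view"];d=V[:3,:3].T@np.array([(u-K[0,2])/K[0,0],(v-K[1,2])/K[1,1],1]);o=-V[:3,:3].T@V[:3,3]
    return o+d*(h-o[2])/d[2]
E
python3 - <<'E'
from h import *
c=dict(np.load("pics/top0.npz"));w=cloud(c)
print(c["mtx"][0,0],c["view"][:3].round(3).tolist())
def box(u0,u1,v0,v1,z0,z1,name):
    m=np.zeros(w.shape[:2],bool);m[v0:v1,u0:u1]=1
    m&=(w[...,2]>z0)&(w[...,2]<z1)
    p=w[m];
    r=cv2.minAreaRect(p[:,:2].astype(np.float32)*1000)
    print(name,len(p),np.nanmedian(p[:,2]).round(4),r,cv2.boxPoints(r).round(0).tolist(), p[:,:2].mean(0))
box(225,300,215,280,.035,.05,"long lid")
box(225,300,215,280,.055,.09,"long bar")
box(130,225,175,255,.015,.035,"bay walls")
box(142,204,185,242,.002,.0075,"bay floor")
box(205,260,120,175,.035,.05,"short lid")
box(205,260,120,175,.055,.09,"short bar")
print("bench",np.nanmedian(w[260:280,300:330,2]))
i=c["pixels"][115:290,120:310];cv2.imwrite("pics/crop.png",cv2.resize(i,None,fx=4,fy=3.4,interpolation=cv2.INTER_CUBIC))
s=dict(np.load("pics/scene0.npz"));i=s["pixels"][140:260,160:330];cv2.imwrite("pics/crop2.png",cv2.resize(i,None,fx=4,fy=4,interpolation=cv2.INTER_CUBIC))
E
```

```text
354.6312069831647 [[0.014, -0.999, 0.028, 0.109], [-0.998, -0.016, -0.056, 0.579], [0.056, -0.028, -0.998, 0.865]]
long lid 1783 0.0429 ((459.345947265625, 90.8171157836914), (90.10738372802734, 120.9886245727539), 14.985503196716309) [[400.0, 138.0], [431.0, 21.0], [519.0, 44.0], [487.0, 161.0]] [0.46036792 0.0886813 ]
long bar 110 0.074 ((447.3504638671875, 138.03390502929688), (69.36238861083984, 7.808543682098389), 14.9885835647583) [[413.0, 133.0], [415.0, 125.0], [482.0, 143.0], [480.0, 151.0]] [0.44675825 0.13781721]
bay walls 532 0.0245 ((538.7957153320312, 300.6837158203125), (164.65896606445312, 134.09024047851562), 80.43736267089844) [[459.0, 231.0], [591.0, 208.0], [619.0, 371.0], [486.0, 393.0]] [0.54119461 0.3225051 ]
bay floor 2402 0.0051 ((538.966064453125, 312.9066162109375), (139.81771850585938, 152.4585418701172), 0.9734501242637634) [[468.0, 388.0], [470.0, 236.0], [610.0, 238.0], [608.0, 390.0]] [0.5430508  0.31067693]
short lid 1037 0.0429 ((701.4398193359375, 160.53021240234375), (76.15037536621094, 90.5657958984375), 58.276824951171875) [[643.0, 152.0], [720.0, 104.0], [760.0, 169.0], [683.0, 217.0]] [0.70007442 0.16099062]
short bar 108 0.0739 ((701.3627319335938, 161.54580688476562), (8.564218521118164, 70.70912170410156), 58.15191650390625) [[669.0, 177.0], [729.0, 139.0], [734.0, 147.0], [674.0, 184.0]] [0.70040689 0.16163324]
bench 0.0007922980364207949
```

View pics/crop.png

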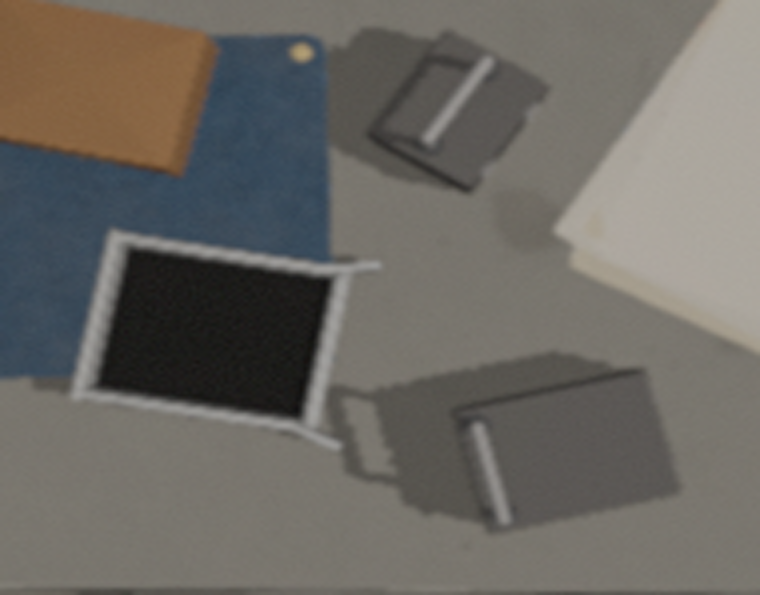

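The rows are not in the units I measure in: shifts go in shares of 62.5 mm and turns go in shares of 60 degrees. I convert before sending: -0.0434 m is -0.6944, -0.0389 m is -0.6224.

```bash
python3 - <<'E'
from h import *
c=dict(np.load("pics/top0.npz"));w=cloud(c)
m=np.zeros(w.shape[:2],bool);m[175:255,130:225]=1
p=w[m&(w[...,2]>.018)&(w[...,2]<.03)]*1000
a=np.deg2rad(80.4);o=np.array([527.9,236.3])
for it in range(3):
    ex=np.array([np.cos(a),np.sin(a)]);ey=np.array([-ex[1],ex[0]])
    q=(p[:,:2]-o);X=q@ex;Y=q@ey
    L=(X>10)&(X<135)&(Y>45);R=(X>10)&(X<135)&(Y<-45)
    fl=np.polyfit(X[L],Y[L],1);fr=np.polyfit(X[R],Y[R],1)
    print(np.rad2deg(a),o,fl,fr,L.sum(),R.sum(),X.min(),X.max(),np.median(X[(X>130)&(abs(Y)<40)]))
    a+=np.arctan((fl[0]+fr[0])/2);o=o+ey*(fl[1]+fr[1])/2
# black floor
g=c["pixels"].max(2);b=(m&(g<45)).astype(np.uint8)
n,l,st,ce=cv2.connectedComponentsWithStats(b);i=1+st[1:,4].argmax()
r=w[(l==i)][:,:2]*1000-o;print("floor X",np.percentile(r@ex,[1,99]),"Y",np.percentile(r@ey,[1,99]),st[i])
s=w[m&(abs(w[...,2]-.0108)<.003)][:,:2]*1000-o;X=s@ex;Y=s@ey;k=(abs(X-4)<15)&(abs(Y)<45);print("sill",k.sum(),np.percentile(X[k],[5,50,95]))
E
```

```text
80.4 [527.9 236.3] [1.69438813e-03 5.62444019e+01] [ 1.45412235e-03 -5.72975797e+01] 142 134 -17.073600246330095 147.66396649152284 143.57650029776377
80.49019810674586 [528.41921457 236.21218143] [1.24333575e-04 5.67706026e+01] [-1.15731538e-04 -5.67712491e+01] 142 134 -17.08908950652103 147.58749428093444 143.51303338727718
80.4904445369693 [528.41953337 236.21212802] [1.20044034e-04 5.67709250e+01] [-1.20020532e-04 -5.67709268e+01] 142 134 -17.089364855853525 147.58773074745562 143.51292735927456
floor X [nan nan] Y [nan nan] [ 145  189   57   48 2057]
sill 126 [-0.11669138  4.03688839 15.65208695]
```

Request:
steer_hand:
  segments:
    - [[-0.6944, -0.6224, 0], 0, 0.085]
    - [[-0.6944, -0.6224, 0], 0, 0.085]
    - [[-0.6944, -0.6224, 0], 0, 0.085]
    - [[-0.6944, -0.6224, 0], 0, 0.085]
    - [[-0.6944, -0.6224, 0], 0, 0.085]
    - [[-0.6944, -0.6224, 0], 0, 0.085]
    - [[-0.6944, -0.6224, 0], 0, 0.085]
    - [[-0.6944, -0.6224, 0], 0, 0.085]
  clamp_n: 20

```text
time_s: 1.1
position: [0.4478, 0.1356, 0.2503]
eef_rot: [[-0.906, 0.423, 0.0], [0.423, 0.906, 0.0], [-0.0, 0.0, -1.0]]
ft_force: [0.5, -0.1, -0.5]
finger_gap: 0.0848
grip_force: 0.0
```

In the tool's units: 0.03 m is 0.48, 0.0024 m is 0.0384, -10 degrees is -0.1667.

Request:
steer_hand:
  segments:
    - [[0, 0, 0.48], -0.1667, 0.085]
    - [[0, 0, 0.48], -0.1667, 0.085]
    - [[0, 0, 0.48], -0.1667, 0.085]
    - [[0, 0, 0.48], -0.1667, 0.085]
    - [[0, 0.0384, 0.48], 0, 0.085]
    - [[0, 0, 0.448], 0, 0.085]
    - [[0, 0, 0], 0, 0.085]

```text
time_s: 1.98
position: [0.4459, 0.1396, 0.0709]
eef_rot: [[-0.966, -0.258, -0.004], [-0.258, 0.966, -0.001], [0.004, 0.0, -1.0]]
ft_force: [0.2, 0.1, -0.4]
finger_gap: 0.0849
grip_force: 0.0
```

In the tool's units: -0.0018 m is -0.0288.

Request:
steer_hand:
  segments:
    - [[0, -0.0288, 0], 0, 0.0]
    - [[0, 0, 0], 0, 0.0]
    - [[0, 0, 0], 0, 0.0]
    - [[0, 0, 0], 0, 0.0]
    - [[0, 0, 0], 0, 0.0]
    - [[0, 0, 0], 0, 0.0]
  clamp_n: 20

```text
time_s: 2.72
position: [0.4473, 0.138, 0.0727]
eef_rot: [[-0.966, -0.258, 0.001], [-0.258, 0.966, 0.0], [-0.001, -0.0, -1.0]]
ft_force: [-0.6, -1.6, 6.2]
finger_gap: 0.0069
grip_force: 19.9
```

In the tool's units: -0.005 m is -0.08, -0.004 m is -0.064.

Request:
steer_hand:
  segments:
    - [[0, -0.032, -0.08], 0, 0.0]
    - [[0, -0.048, -0.08], 0, 0.0]
    - [[0, -0.048, -0.08], 0, 0.0]
    - [[0, -0.032, -0.064], 0, 0.0]
    - [[0, 0, 0], 0, 0.0]

```text
time_s: 3.35
position: [0.4499, 0.1283, 0.0916]
eef_rot: [[-0.966, -0.258, 0.001], [-0.258, 0.966, 0.0], [-0.001, 0.0, -1.0]]
ft_force: [-0.7, 2.3, -3.0]
finger_gap: 0.0068
grip_force: 19.6
```

```bash
python3 - <<'E'
from bench import env
from h import *
for n in("top","scene"):
    c=env.capture(n);np.savez(f"pics/{n}1.npz",**c)
    if n=="scene": cv2.imwrite("pics/s1.png",cv2.resize(c["pixels"][130:270,150:340],None,fx=4,fy=4))
E
```

```text
(no output)
```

View pics/s1.png

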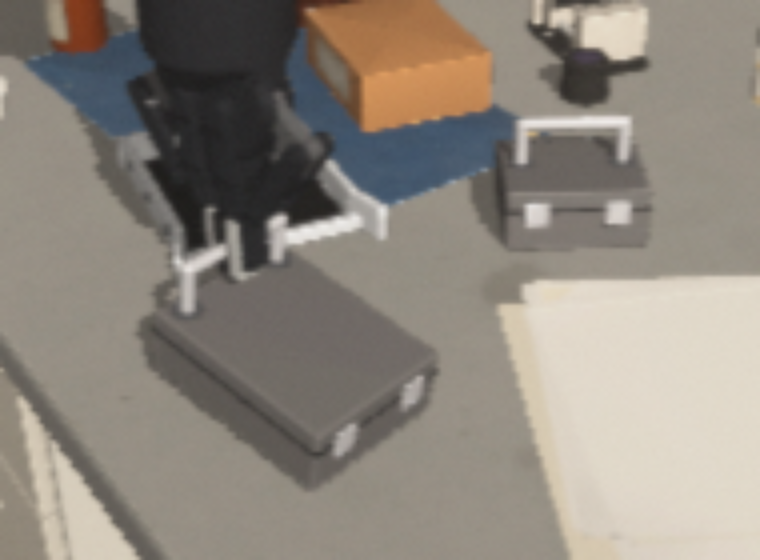

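In the tool's units: -0.009 m is -0.144, 0.007 m is 0.112, 3.5 degrees is 0.0583.

Request:
steer_hand:
  segments:
    - [[-0.144, 0.112, 0], 0.05, 0.0]
    - [[-0.144, 0.112, 0], 0.05, 0.0]
    - [[-0.144, 0.112, 0], 0.05, 0.0]
    - [[-0.144, 0.112, 0], 0.05, 0.0]
    - [[-0.144, 0.112, 0], 0.05, 0.0]
    - [[-0.144, 0.112, 0], 0.05, 0.0]
    - [[-0.144, 0.112, 0], 0.05, 0.0]
    - [[-0.144, 0.112, 0], 0.0583, 0.0]

```text
time_s: 4.45
position: [0.5166, 0.1897, 0.0909]
eef_rot: [[-0.986, 0.167, -0.001], [0.167, 0.986, -0.0], [0.001, -0.0, -1.0]]
ft_force: [0.3, -0.6, -4.6]
finger_gap: 0.0069
grip_force: 19.6
```

Request:
steer_hand:
  segments:
    - [[0, 0, 0], 0, 0.0]

```text
time_s: 4.58
position: [0.517, 0.1898, 0.091]
eef_rot: [[-0.986, 0.165, 0.0], [0.165, 0.986, 0.0], [-0.0, 0.0, -1.0]]
ft_force: [1.1, 1.1, -2.9]
finger_gap: 0.0069
grip_force: 19.7
```

```bash
cat >look.py <<'E'
from bench import env
from h import *
import sys
k=sys.argv[1]
o=np.array([528.42,236.21]);a=np.deg2rad(80.49);ex=np.array([np.cos(a),np.sin(a)]);ey=np.array([-ex[1],ex[0]])
s=env.sense();P=np.array(s["position"])*1000;R=np.array(s["eef_rot"])
print("TCP bay x,y",(P[:2]-o)@ex,(P[:2]-o)@ey,P[2],"yaw err",np.rad2deg(np.arctan2(R[1,1],R[0,1]))-80.49)
C={n:env.capture(n) for n in("top","scene")}
for n in C:
    c=C[n];w=cloud(c)*1000;X=(w[...,:2]-o)@ex;Y=(w[...,:2]-o)@ey;Z=w[...,2]
    px=c["pixels"].astype(int);grey=(px.max(2)-px.min(2)<25)
    bx=(P[:2]-o)@ex
    m=grey&(Z>30)&(Z<75)&(X<bx-8)&(X>bx-125)&(abs(Y)<75)
    A=np.c_[X[m],Y[m],np.ones(m.sum())]
    for _ in range(3):
        f=np.linalg.lstsq(A,Z[m],rcond=None)[0];r=abs(A@f-Z[m]);
        keep=r<2.5;A=A[keep];i=np.flatnonzero(m.ravel())[keep];m=np.zeros(m.size,bool);m[i]=1;m=m.reshape(Z.shape)
    if n=="top":
        rc=cv2.minAreaRect(np.c_[X[m],Y[m]].astype(np.float32))
        print("lid rect (bay)",np.round(rc[0],1),np.round(rc[1],1),round(rc[2],1))
    print(n,m.sum(),"pitch",-0+np.rad2deg(np.arctan(f[0])).round(2),"roll",np.rad2deg(np.arctan(f[1])).round(2),"lid x",X[m].min().round(1),X[m].max().round(1),"y",Y[m].min().round(1),Y[m].max().round(1),"z at rear",(f@[X[m].min(),np.mean(Y[m]),1]).round(1))
if len(sys.argv)>2: cv2.imwrite(f"pics/{k}.png",cv2.resize(C["scene"]["pixels"][110:270,150:340],None,fx=4,fy=3.7))
E
python3 look.py a
```

```text
TCP bay x,y -47.66155430069214 3.613586174739343 91.03527193636364 yaw err 0.021649604140108636
lid rect (bay) [-110.6    4. ] [75.3 88.1] 1.3
top 285 pitch 11.14 roll 0.1 lid x -147.8 -72.0 y -40.6 47.3 z at rear 41.9
scene 1042 pitch 10.62 roll -0.47 lid x -152.4 -55.7 y -39.8 50.4 z at rear 40.3
```

In the tool's units: 0.009 m is 0.144, 0.008 m is 0.128.

Request:
steer_hand:
  segments:
    - [[-0.032, 0.096, 0], 0, 0.0]
    - [[-0.032, 0.128, 0], 0, 0.0]
    - [[0, 0.144, 0], 0, 0.0]
    - [[0, 0.144, 0], 0, 0.0]
    - [[0, 0.144, 0], 0, 0.0]
    - [[0, 0.144, 0], 0, 0.0]
    - [[0, 0, 0], 0, 0.0]

```text
time_s: 5.55
position: [0.5291, 0.2389, 0.0914]
eef_rot: [[-0.986, 0.165, 0.001], [0.165, 0.986, 0.001], [-0.001, 0.001, -1.0]]
ft_force: [-0.0, 2.1, -2.8]
finger_gap: 0.0067
grip_force: 19.8
```

Request:
steer_hand:
  segments:
    - [[0, 0, 0.048], 0, 0.0]
    - [[0, 0, 0.048], 0, 0.0]
    - [[0, 0, 0.032], 0, 0.0]
    - [[0, 0, 0.032], 0, 0.0]
    - [[0, 0, 0], 0, 0.0]

```text
time_s: 6.18
position: [0.5294, 0.2382, 0.0834]
eef_rot: [[-0.986, 0.166, 0.002], [0.166, 0.986, 0.001], [-0.002, 0.001, -1.0]]
ft_force: [-5.6, 0.8, 22.0]
finger_gap: 0.0072
grip_force: 21.9
```

```bash
python3 look.py b 1
```

```text
TCP bay x,y 2.084660103703078 -0.6100068279340974 83.38204928177397 yaw err -0.016665061604470566
lid rect (bay) [-71.    0.1] [61.8 89.6] 0.3
top 646 pitch 5.9 roll 0.1 lid x -101.8 -39.9 y -44.7 44.9 z at rear 42.5
scene 830 pitch 6.85 roll -0.44 lid x -106.0 -6.1 y -43.4 46.2 z at rear 40.5
```

View pics/b.png

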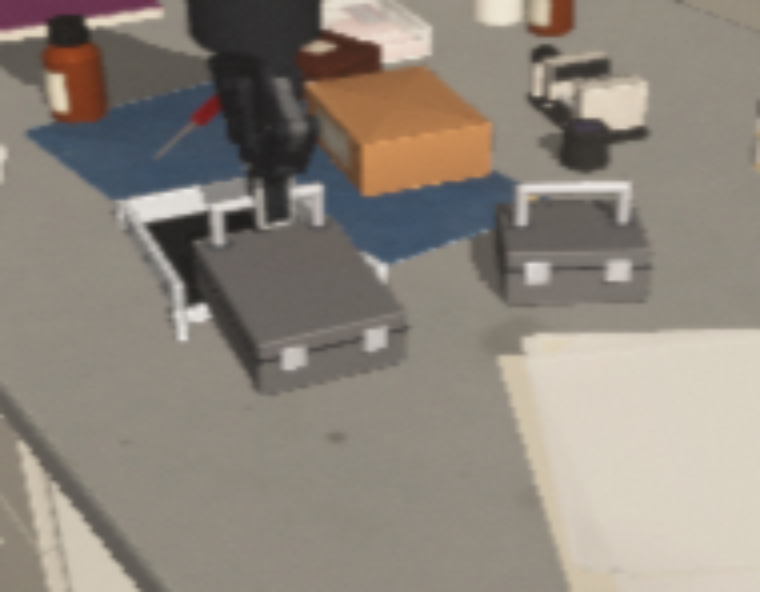

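In the tool's units: 0.006 m is 0.096, -0.0025 m is -0.04.

Request:
steer_hand:
  segments:
    - [[0, 0, -0.04], 0, 0.0]
    - [[0, 0.096, -0.016], 0, 0.0]
    - [[0, 0.096, -0.016], 0, 0.0]
    - [[0, 0.096, -0.024], 0, 0.0]
    - [[0, 0.096, -0.024], 0, 0.0]
    - [[0, 0.096, -0.024], 0, 0.0]
    - [[0, 0, 0], 0, 0.0]

```text
time_s: 7.15
position: [0.5341, 0.2683, 0.0905]
eef_rot: [[-0.986, 0.165, 0.001], [0.165, 0.986, 0.001], [-0.001, 0.001, -1.0]]
ft_force: [-0.1, 0.8, -3.5]
finger_gap: 0.0068
grip_force: 19.8
```

```bash
python3 look.py c
```

```text
TCP bay x,y 32.62025951132822 -0.2609331424828971 90.49751355308935 yaw err 0.010242409795921503
lid rect (bay) [-32.8   0.6] [71.  89.8] 0.8
top 765 pitch 10.33 roll 0.01 lid x -68.1 3.3 y -44.4 45.0 z at rear 42.0
scene 822 pitch 10.49 roll -0.55 lid x -72.0 24.4 y -43.2 46.2 z at rear 40.3
```

In the tool's units: 0.004 m is 0.064, 0.003 m is 0.048.

Request:
steer_hand:
  segments:
    - [[0, 0.064, 0], 0, 0.0]
    - [[0, 0.064, 0], 0, 0.0]
    - [[0, 0.048, 0.032], 0, 0.0]
    - [[0, 0.048, 0.032], 0, 0.0]
    - [[0, 0.048, 0.032], 0, 0.0]
    - [[0, 0.048, 0.032], 0, 0.0]
    - [[0, 0.048, 0.032], 0, 0.0]
    - [[0, 0, 0], 0, 0.0]

```text
time_s: 8.25
position: [0.5378, 0.2905, 0.0802]
eef_rot: [[-0.986, 0.165, 0.0], [0.165, 0.986, 0.0], [-0.0, 0.0, -1.0]]
ft_force: [-0.1, 0.8, 2.1]
finger_gap: 0.0073
grip_force: 20.5
```

```bash
python3 look.py d 1
```

```text
TCP bay x,y 55.1367503204887 -0.2911272391539642 80.1885266989782 yaw err -0.010753802321886496
lid rect (bay) [-9.9  0.5] [88.1 89.5] 0.2
top 893 pitch -2.43 roll 0.2 lid x -53.8 34.3 y -44.3 45.3 z at rear 55.5
scene 328 pitch 3.61 roll -2.07 lid x -59.1 46.5 y -43.3 46.6 z at rear 47.4
```

View pics/d.png

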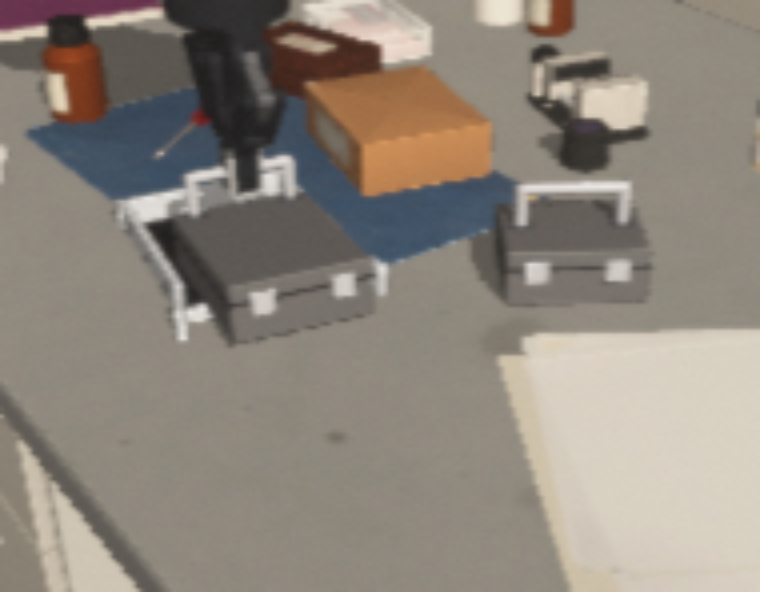

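In the tool's units: 0.007 m is 0.112, 0.006 m is 0.096.

Request:
steer_hand:
  segments:
    - [[0, 0.064, 0.024], 0, 0.0]
    - [[0, 0.064, 0.024], 0, 0.0]
    - [[0, 0.096, 0], 0, 0.0]
    - [[0, 0.112, 0], 0, 0.0]
    - [[0, 0.112, 0], 0, 0.0]
    - [[0, 0.112, 0], 0, 0.0]
    - [[0, 0.112, 0], 0, 0.0]
    - [[0, 0, 0], 0, 0.0]

```text
time_s: 9.35
position: [0.5448, 0.3328, 0.0773]
eef_rot: [[-0.986, 0.165, 0.001], [0.165, 0.986, 0.001], [-0.001, 0.001, -1.0]]
ft_force: [0.1, 3.0, -0.7]
finger_gap: 0.0076
grip_force: 20.3
```

```bash
python3 look.py e
```

```text
TCP bay x,y 98.01894031594736 -0.21025711246922685 77.26373279067136 yaw err 0.0008958311800739693
lid rect (bay) [39.   0.4] [ 89.4 100.7] 89.7
top 1029 pitch -2.71 roll 0.01 lid x -11.4 89.1 y -44.3 45.3 z at rear 53.4
scene 259 pitch 3.31 roll -2.27 lid x -16.6 76.7 y -42.5 46.3 z at rear 46.0
```

In the tool's units: 0.006 m is 0.096, 0.003 m is 0.048.

Request:
steer_hand:
  segments:
    - [[0, 0.096, 0.008], 0, 0.0]
    - [[0, 0.096, 0.008], 0, 0.0]
    - [[0, 0.096, 0], 0, 0.0]
    - [[0, 0.096, 0], 0, 0.0]
    - [[0, 0.048, 0], 0, 0.0]
    - [[0, 0, 0], 0, 0.0]

```text
time_s: 10.2
position: [0.5492, 0.358, 0.0766]
eef_rot: [[-0.986, 0.165, -0.0], [0.165, 0.986, -0.001], [-0.0, -0.001, -1.0]]
ft_force: [-1.8, -4.8, 5.2]
finger_gap: 0.0068
grip_force: 21.0
```

```bash
python3 look.py f
```

```text
TCP bay x,y 123.56113892301666 -0.36147264382653166 76.6446846426044 yaw err -0.015191567240208315
lid rect (bay) [60.3  0.6] [108.8  89.2] 0.0
top 373 pitch -6.47 roll 1.11 lid x 5.9 114.8 y -44.1 45.2 z at rear 69.1
scene 134 pitch 0.43 roll -3.36 lid x 0.8 115.0 y -43.1 46.0 z at rear 58.0
```

In the tool's units: -0.05 m is -0.8, -0.04 m is -0.64.

Request:
steer_hand:
  segments:
    - [[0, 0, 0], 0, 0.04]
    - [[0, 0, 0], 0, 0.06]
    - [[0, 0, 0], 0, 0.06]
    - [[0, 0, -0.32], 0, 0.06]
    - [[0, 0, -0.64], 0, 0.06]
    - [[0, 0, -0.8], 0, 0.06]
    - [[0, 0, -0.8], 0, 0.06]
    - [[0, 0, 0], 0, 0.06]

```text
time_s: 11.3
position: [0.5501, 0.3591, 0.2421]
eef_rot: [[-0.986, 0.165, 0.008], [0.165, 0.986, 0.004], [-0.007, 0.005, -1.0]]
ft_force: [-0.8, -0.3, -1.3]
finger_gap: 0.0598
grip_force: 0.0
```

Request:
steer_hand:
  segments:
    - [[0, 0.96, -0.32], 0, 0.06]
    - [[0, 0.96, -0.32], 0, 0.06]
    - [[0, 0.96, 0], 0, 0.06]
    - [[0, 0, 0], 0, 0.06]

```text
time_s: 11.8
position: [0.5775, 0.5379, 0.2741]
eef_rot: [[-0.987, 0.162, -0.001], [0.162, 0.987, -0.0], [0.001, -0.001, -1.0]]
ft_force: [-0.7, -0.1, -0.6]
finger_gap: 0.0599
grip_force: 0.0
```

```bash
python3 - <<'E'
from bench import env
from h import *
o=np.array([528.42,236.21]);a=np.deg2rad(80.49);ex=np.array([np.cos(a),np.sin(a)]);ey=np.array([-ex[1],ex[0]])
c=env.capture("top");w=cloud(c)*1000;X=(w[...,:2]-o)@ex;Y=(w[...,:2]-o)@ey;Z=w[...,2]
m=(Z>38)&(Z<58)&(X>-30)&(X<160)&(abs(Y)<60)
f=np.linalg.lstsq(np.c_[X[m],Y[m],np.ones(m.sum())],Z[m],rcond=None)[0]
print(m.sum(),cv2.minAreaRect(np.c_[X[m],Y[m]].astype(np.float32)),"Z",np.percentile(Z[m],[5,50,95]),"slopes",f[:2]*57.3)
q=w[120:175,205:260];q=q[(q[...,2]>35)&(q[...,2]<50)]
print("short",cv2.minAreaRect(q[:,:2].astype(np.float32)))
s=env.capture("scene")["pixels"][110:270,150:340]
cv2.imwrite("pics/g.png",cv2.resize(s,None,fx=4,fy=3.7))
E
```

```text
1848 ((64.18653869628906, 0.06781387329101562), (90.36901092529297, 122.66250610351562), 89.890625) Z [46.19949707 50.08660708 53.75149989] slopes [-2.25997045 -0.1297713 ]
short ((701.5213012695312, 160.99598693847656), (75.87020874023438, 90.14417266845703), 58.04756546020508)
```

View pics/g.png

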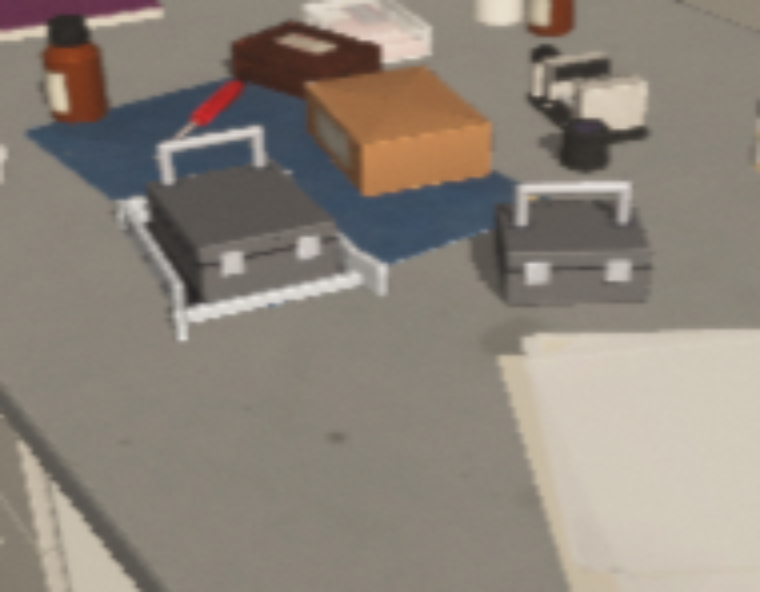

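The case is inside the walls, but it is still nose-down by about 2.3° and its rear edge rests on the sill. It needs about 10 mm more travel, so I'll locate the bar and grip it again.

```bash
cat > chk.py <<'E'
from bench import env
from h import *
o=np.array([528.42,236.21]);a=np.deg2rad(80.49);ex=np.array([np.cos(a),np.sin(a)]);ey=np.array([-ex[1],ex[0]])
c=env.capture("top");w=cloud(c)*1000;X=(w[...,:2]-o)@ex;Y=(w[...,:2]-o)@ey;Z=w[...,2]
for lo,hi in((36,58),(64,95)):
    m=(Z>lo)&(Z<hi)&(X>-30)&(X<160)&(abs(Y)<60);A=np.c_[X[m],Y[m],np.ones(m.sum())]
    f=np.linalg.lstsq(A,Z[m],rcond=None)[0]
    print(m.sum(),[np.round(t,1) for t in cv2.minAreaRect(A[:,:2].astype(np.float32))],"Z",np.median(Z[m]).round(1),"pitch",(f[0]*57.3).round(2))
s=env.sense();P=np.array(s["position"])*1000;R=np.array(s["eef_rot"]);print("tcp bay",(P[:2]-o)@ex,(P[:2]-o)@ey,P[2],"yaw",np.rad2deg(np.arctan2(R[1,1],R[0,1]))-80.49)
E
python3 chk.py
```

```text
1859 [array([64.3,  0. ]), array([122.5,  90.5]), np.float64(0.2)] Z 50.2 pitch -2.08
120 [array([114.6,   0.6]), array([ 8.3, 70.6]), np.float64(0.2)] Z 78.3 pitch 25.6
tcp bay 301.8572155297328 -0.14802417390987224 275.50333769331127 yaw -0.01968826519510003
```

In the tool's units: -0.058 m is -0.928.

Request:
steer_hand:
  segments:
    - [[0, -0.928, 0], 0, 0.0]
    - [[0, -0.928, 0], 0, 0.0]
    - [[0, -0.928, 0], 0, 0.0]
    - [[0, -0.928, 0], 0, 0.0]
    - [[0, -0.928, 0], 0, 0.0]
    - [[0, -0.928, 0], 0, 0.0]
    - [[0, 0, 0], 0, 0.0]
  clamp_n: 20

```text
time_s: 12.82
position: [0.5201, 0.1873, 0.2769]
eef_rot: [[-0.985, 0.171, 0.001], [0.171, 0.985, -0.0], [-0.001, 0.0, -1.0]]
ft_force: [0.0, 0.3, -0.7]
finger_gap: 0.0001
grip_force: 0.0
```

Request:
steer_hand:
  segments:
    - [[0, 0, 0.928], 0, 0.0]
    - [[0, 0, 0.928], 0, 0.0]
    - [[0, 0, 0.928], 0, 0.0]
    - [[0, 0, 0.896], 0, 0.0]
    - [[0, 0, 0], 0, 0.0]

```text
time_s: 13.45
position: [0.5193, 0.1909, 0.0433]
eef_rot: [[-0.986, 0.166, -0.006], [0.166, 0.986, -0.001], [0.006, -0.002, -1.0]]
ft_force: [0.1, 0.3, 0.4]
finger_gap: -0.0004
grip_force: 0.0
```

```bash
python3 chk.py
```

```text
811 [array([69.3,  0.1]), array([ 90.6, 110.8]), np.float64(89.7)] Z 48.7 pitch -2.31
118 [array([114.7,   0.6]), array([70.7,  8.4]), np.float64(89.6)] Z 78.4 pitch 16.63
tcp bay -45.65092642219487 0.205212729078368 45.75590320699157 yaw -0.03656637199313195
```

Request:
steer_hand:
  segments:
    - [[0, 0.16, 0], 0, 0.0]
    - [[0, 0.16, 0], 0, 0.0]
    - [[0, 0.16, 0], 0, 0.0]
    - [[0, 0.064, 0], 0, 0.0]
    - [[0, 0.064, 0], 0, 0.0]
    - [[0, 0.064, 0], 0, 0.0]
    - [[0, 0, 0], 0, 0.0]

```text
time_s: 14.38
position: [0.528, 0.2329, 0.0457]
eef_rot: [[-0.986, 0.166, -0.0], [0.166, 0.986, 0.0], [0.0, 0.0, -1.0]]
ft_force: [0.4, -1.2, 0.3]
finger_gap: 0.0
grip_force: 0.0
```

```bash
python3 chk.py
```

```text
126 [array([100.9, -34.7]), array([58.8, 20. ]), np.float64(1.3)] Z 47.1 pitch 1.09
23 [array([118.8, -27.7]), array([14.4,  7.1]), np.float64(82.4)] Z 77.7 pitch 33.22
tcp bay -3.4006108823039414 -0.21855422233588379 45.7178985262181 yaw -0.0234664607048245
```

In the tool's units: -0.03 m is -0.48, -0.01 m is -0.16.

Request:
steer_hand:
  segments:
    - [[0, 0.032, 0], 0, 0.0]
    - [[0, 0.032, 0], 0, 0.0]
    - [[0, 0.016, 0], 0, 0.0]
    - [[0, 0, 0], 0, 0.0]
    - [[0, -0.16, 0], 0, 0.0]
    - [[0, -0.48, 0], 0, 0.0]
    - [[0, -0.48, 0], 0, 0.0]

```text
time_s: 15.3
position: [0.5171, 0.1677, 0.0459]
eef_rot: [[-0.986, 0.165, 0.001], [0.165, 0.986, 0.0], [-0.001, 0.0, -1.0]]
ft_force: [-0.0, 0.1, 0.8]
finger_gap: 0.0001
grip_force: 0.0
```

Request:
steer_hand:
  segments:
    - [[0, 0, -0.88], 0, 0.0]
    - [[0, 0, -0.88], 0, 0.0]
    - [[0, -0.88, -0.48], 0, 0.0]
    - [[0, -0.88, 0], 0, 0.0]
    - [[0, 0, 0], 0, 0.0]

```text
time_s: 15.92
position: [0.4986, 0.0573, 0.1864]
eef_rot: [[-0.986, 0.169, 0.001], [0.169, 0.986, 0.0], [-0.001, 0.0, -1.0]]
ft_force: [-0.0, 0.1, 0.3]
finger_gap: -0.0003
grip_force: 0.0
```

```bash
python3 look.py z 1 >/dev/null; python3 chk.py
```

```text
1822 [array([74.4,  0.2]), array([120.7,  90.4]), np.float64(0.0)] Z 46.9 pitch 0.49
116 [array([123.4,  -0. ]), array([ 8. , 70.6]), np.float64(0.3)] Z 77.8 pitch 18.12
tcp bay -178.2521676037659 -0.22368224060279018 185.79943811079858 yaw -0.038743945921382306Traceback (most recent call last):
  File "look.py", line 21, in <module>
    print(n,m.sum(),"pitch",-0+np.rad2deg(np.arctan(f[0])).round(2),"roll",np.rad2deg(np.arctan(f[1])).round(2),"lid x",X[m].min().round(1),X[m].max().round(1),"y",Y[m].min().round(1),Y[m].max().round(1),"z at rear",(f@[X[m].min(),np.mean(Y[m]),1]).round(1))
                                                                                                                        ~~~~~~~~^^
    return umr_minimum(a, axis, None, out, keepdims, initial, where)
ValueError: zero-size array to reduction operation minimum which has no identity
```

The case is seated: its centre is at bay x = 74 mm, its lid is at 46.9 mm (floor plus case height) and it is level. The robot is clear, so I'll hand in.

```bash
python3 -c "
from bench import env
print(env.job_done())"
```

```text
the job is handed in; nothing more can be done
None
```

The long case is parked handle end first, flat behind the sill (centre 74 mm in, 68–82 allowed), after its back end first caught on the sill and needed a short push from behind; the short case was not moved, and I handed the job in at about 16 s.

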